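# Take a cured phone out of the curing lamp

### The job

The phone in the twin curing lamp is done. Press the button on top of the lamp above the phone's bay all the way down to switch that side off, then hook a fingertip behind the upright lip at the front of the phone's tray and draw the tray out to its stop, with the phone riding on it untouched. Lift nothing, and leave alone the other button, the other tray with its circuit board, and the things standing around.

Things in the scene. Friction and masses are not known exactly. Their poses are not given: they have to be found in the camera images.
- lamp: twin curing lamp, fixed: grey base plate, white arch-shaped head 80 deep (x), 232 wide (y), flat top 72 above the bench, bridging two bays (100 wide, ceiling 46 high). Origin on the bench under the middle of the head; +x away from the robot (turned up to 0.2 rad), +y left. Bay centres at y = +55 (left) and -55 (right). Trays draw out along -x
- lip_left (a point): middle of the top edge of the upright steel lip on the robot-side end of the left (+y) tray; moves with it, axes as the lamp. Lip 92 wide, 4 thick, top 35 above the bench, tray floor 13. Behind it (+x) is a bare pocket of floor, open from above, 45 to 60 long up to the phone (55 to 75 to the board), 86 wide. With the tray home the lamp head's front face is 71 behind this point
- lip_right (a point): middle of the top edge of the upright steel lip on the robot-side end of the right (-y) tray; moves with it, axes as the lamp. Lip 92 wide, 4 thick, top 35 above the bench, tray floor 13. Behind it (+x) is a bare pocket of floor, open from above, 45 to 60 long up to the phone (55 to 75 to the board), 86 wide. With the tray home the lamp head's front face is 71 behind this point
- tray_left (a joint): how far the left tray is drawn out along the lamp's -x: 0 fully home, 0.13 m at its stop (stays where it is left; about 2 N of friction). Starts between 0 and 0.012
- tray_right (a joint): the same for the right tray
- button_left_top (a point): left push button: grey round cap of 24 diameter in a black housing on top of the lamp head, above the left (+y) bay. This point is the middle of the cap's top when up, 90 above the bench; it is pressed straight down, 6 travel, springs back, about 4 N fully down
- button_right_top (a point): right push button: grey round cap of 24 diameter in a black housing on top of the lamp head, above the right (-y) bay. This point is the middle of the cap's top when up, 90 above the bench; it is pressed straight down, 6 travel, springs back, about 4 N fully down
- button_left (a joint): travel of the left button: 0 up, 0.006 m fully down
- button_right (a joint): the same for the right button
- phone: loose black smartphone, 146 long (x) by 72 wide by 9 thick, lying flat on the floor of one of the two trays (left or right), its length along the tray, its ends showing before and behind the lamp head. Origin at the centre of its underside
- board: loose green circuit board with black chips, 120 long (x) by 60 wide by 7 thick, lying in the other tray. Origin at the centre of its underside
- jar: amber jar with yellow cap, 56 diameter, 70 high, standing beside the lamp on its left. Origin at the centre of its underside
- spool: spool of solder, 60 diameter, 40 high, standing beside the lamp on its right. Origin at the centre of its underside
- screwdriver: screwdriver about 160 long, lying on the bench to the right, in front of the spool. Origin under its middle
Mind the look-alikes: they are no part of the job. Leave any blue or white look-alike of the phone alone.

How it is judged:
By the outcome, as a careful person would: the job done as asked, in the order asked, and still so for the second after the job is handed in, with the robot touching nothing.
It also fails if it takes over 38 s, if anything falls off the work surface, if the arm or the gripper's body presses on something with over 40 N, if the wrist force passes 120 N, or if a joint passes its speed limit or range.

### The arm

A 6-joint arm with a two-finger parallel gripper is mounted at the origin on the work surface. World frame = base frame: x ahead of the robot, y to its left, z up, the work surface at z = 0. Lengths are in m, angles in rad, forces in N, time in s.
With the tool pointing down it reaches from about 0.225 to 0.725 m from the base axis. Payload 3.1 kg.
Tool frame: the origin (TCP) lies at the centre of the arm's flange, where the gripper is bolted on; the fingertips stand 173 mm ahead of it and the grasp point (between the pads) lies 155 mm ahead of it (bot.tips_ahead is the distance from the TCP to the fingertips, in m); z points along the fingers, y is the direction in which the jaws open and shut (so a half turn about z gives the same grasp; the last joint's range is limited). The gripper opens to 85 mm and grips with 20 to 120 N. Pads are 22 mm wide; open, the fingers measure 114 mm over their backs; the gripper's body (76 mm by 85 mm) begins 54 mm behind the grasp point. The pads swing forward as they close: fully open they stand 13 mm farther back than shut.
Start: joints at [-1.468, 0.048, 0.099, 1.622, 0, 1.443], TCP at [0.12, -0.511, 0.405] pointing down, gripper open.
Joint ranges: [-2.91, 2.91], [-0.99, 1.94], [-1.21, 1.42], [-2.12, 2.29], [-1.49, 1.47], [-3.14, 3.14]. Speed limits (rad/s): [2.79, 2.79, 3.14, 3.14, 3.14, 3.14].

### API

Orientations are given as [roll, pitch, yaw] about the fixed x, y, z axes, in that order (R = Rz(yaw) Ry(pitch) Rx(roll)).
In Python, from bench import bot gives the robot as it stands. Calls block until the motion is done:
- bot.movep(position, orientation): joint-space move of the TCP to a pose.
- bot.move_l(position, frame=None, feed=0.15, stop_force=None): straight line of the TCP; frame=None keeps the orientation; feed is the mean speed in m/s. With stop_force (N) it stops when the force on the tool has changed by that much, and returns True; else False.
- bot.move_j(angles): joint-space move.
- bot.open_gripper() and bot.close(): open the fingers fully, or close them until they stop; the grip force is fixed at half the most.
- bot.hold(seconds).
- bot.solve_ik(position, orientation): joint angles nearest the present ones, or None.
- bot.sense(): the state.
- bot.read_camera(name): name is "scene" or "top" or "wrist"; returns a dict with "pixels" (480x640x3 uint8, red, green, blue), "vertical_fov" (degrees; the focal length in pixels is half the picture's height over the tangent of half this angle, whatever the lens; pixels are square), "cx", "cy" (the principal point, pixels), "extrinsics" (4x4, takes a point from camera to world coordinates); the wrist camera has in their place "mount" (4x4, takes a point from camera to tool coordinates, whose origin is the TCP and whose axes are the flange's). Camera axes: x right, y down, z forward; pixel columns grow to the right and rows downward; lengths in m; the calibration is good to about 2 mm. The wrist camera is an equidistant fisheye: a pixel r from the principal point sees the ray r / f radians off the axis. A picture is of the moment at which its call begins: read the wrist's pose just before it. There is no depth.
A pose or a line that the arm cannot do raises bot.IKError and nothing moves.
- bot.close_job(): hands the job in, once; it reports no verdict.
The state is a dict: "time": time; "qpos": joint angles; "qd": joint speeds; "tau": joint torques, N m; "position": TCP position; "eef_rot": TCP orientation; "contact_force": force on the tool from outside, world axes, zero at the start; "torque": the same for the moment, N m; "grip_width": finger opening in m.
Only numpy, scipy, OpenCV 4.12 (cv2) and the standard library are available. Lean on these libraries where they do the work, as an engineer would, in place of code of your own. Each camera call takes 0.05 s, during which the arm holds its last target. There are 200 camera calls.

## Working session

There is one attempt and no reset: what is moved stays moved. The work goes in short steps, each a Python script; the robot and the scene stay as the last script left them, time stands still between calls to the robot, and variables do not carry over. Pictures are saved under pics/ and viewed, about 8 in all and at most 12, crops included, and the job is handed in when it is done.

```bash
ls; mkdir -p pics
python3 - <<'E'
from bench import bot
import cv2,numpy as np,pickle
d={}
for n in("scene","top"):
    c=bot.read_camera(n);d[n]=c
    cv2.imwrite(f"pics/{n}0.png",c["pixels"][...,::-1])
    print(n,c["vertical_fov"],c["cx"],c["cy"],np.round(c["extrinsics"],4).tolist())
pickle.dump(d,open("cams.pkl","wb"))
s=bot.sense();print(s["time"],s["eef_rot"],s["grip_width"],bot.tips_ahead)
E
```

```text
pics
scene 45.56747183195544 315.9633691627842 235.84149572834747 [[0.4949, 0.65, -0.5767, 1.2907], [0.8688, -0.3611, 0.3387, -0.3485], [0.0119, -0.6687, -0.7434, 0.9371], [0.0, 0.0, 0.0, 1.0]]
top 46.81677172861408 314.08525561234273 246.9283893648634 [[-0.0205, -0.9941, 0.1061, 0.5173], [-0.9995, 0.0177, -0.0269, 0.0739], [0.0249, -0.1066, -0.994, 1.148], [0.0, 0.0, 0.0, 1.0]]
0.1 [-3.13939281e+00 -2.98681732e-04  2.30813448e-01] 0.0852166127959769 0.1734
```

View pics/top0.png

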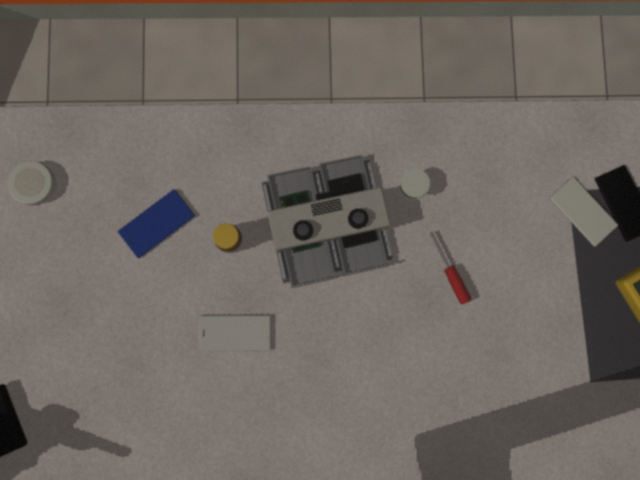

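View pics/scene0.png

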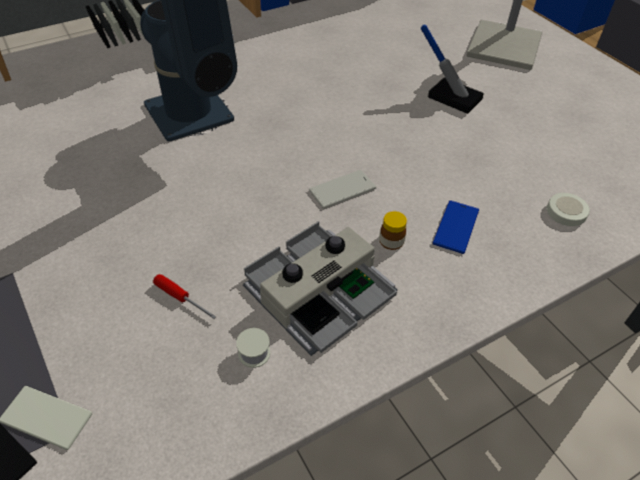

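The top view shows the lamp at about (330,222). The black phone shows in the right tray at (345,185) and (360,240). The green board is in the left tray at (295,198). The look-alikes are the blue phone (157,223), the white one (236,333), and the white and black ones near (585,210) and (620,203); none of these sit in the lamp. I'll confirm with one crop.

```bash
cat > h.py <<'E'
import numpy as np,cv2,pickle
def ray(c,u,v):
    f=240/np.tan(np.radians(c["vertical_fov"])/2);E=np.array(c["extrinsics"])
    return E[:3,3],E[:3,:3]@np.array([(u-c["cx"])/f,(v-c["cy"])/f,1])
def at(c,u,v,z):
    o,d=ray(c,u,v);return o+d*(z-o[2])/d[2]
def proj(c,p):
    f=240/np.tan(np.radians(c["vertical_fov"])/2);E=np.array(c["extrinsics"])
    q=E[:3,:3].T@(np.array(p)-E[:3,3]);return np.array([c["cx"]+f*q[0]/q[2],c["cy"]+f*q[1]/q[2]])
E
python3 - <<'E'
import cv2
im=cv2.imread("pics/top0.png")[148:298,250:410]
im=cv2.convertScaleAbs(im,alpha=1.5)
cv2.imwrite("pics/top_crop.png",cv2.resize(im,None,fx=4,fy=4,interpolation=cv2.INTER_CUBIC))
E
```

```text
(no output)
```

View pics/top_crop.png

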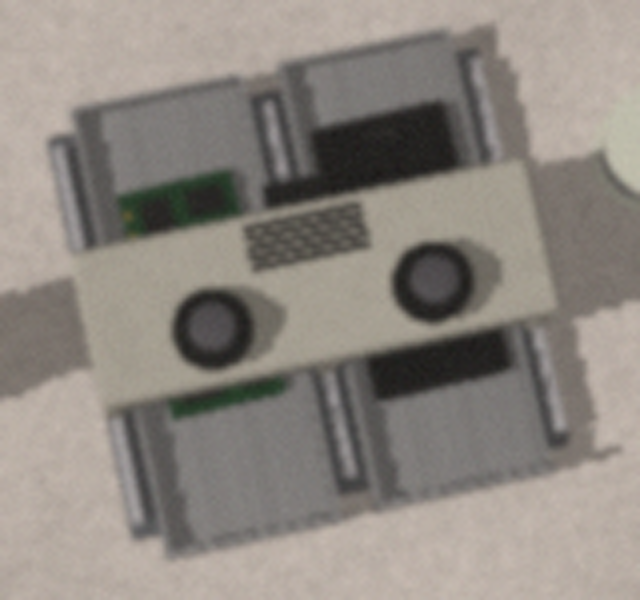

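The crop confirms it: the black phone is in the right tray, under the right button at crop (434,278). The left button is at (213,325) above the green board. The right lip runs from about (380,505) to (555,465).

Run:
```python
from h import *
d=pickle.load(open("cams.pkl","rb"));c=d["top"]
P=lambda X,Y,z:at(c,250+(X-1.5)/4,148+(Y-1.5)/4,z)[:2]
bl,br=P(213,325,.09),P(434,278,.09)
print("btn",bl,br,np.linalg.norm(bl-br))
t=bl-br;yaw=np.arctan2(-t[0],t[1]);print("yaw btn",yaw)
co=[P(*q,.072) for q in((73,255),(525,160),(555,305),(108,410))]
print("head",np.round(co,4).tolist(),"centre",np.mean(co,0),"btn mid",(bl+br)/2)
for a,b in((0,1),(3,2)):
    e=co[a]-co[b];print(np.linalg.norm(e),np.arctan2(-e[0],e[1]))
R=np.array([[np.cos(yaw),-np.sin(yaw)],[np.sin(yaw),np.cos(yaw)]])
m=np.mean(co,0)
for n,q in dict(lipL=(380,505),lipR=(555,465),LlipL=(168,556),LlipR=(345,515)).items(): print(n,R.T@(P(*q,.035)-m))
for q in((375,398),(510,368)): print("phone front",R.T@(P(*q,.022)-m))
lip=(P(380,505,.035)+P(555,465,.035))/2;print("lip",lip)
# scene prediction check
for p in((*bl,.09),(*br,.09),(*lip,.035)): print(proj(d["scene"],p))
from bench import bot
print(bot.sense()["time"])
```

```text
btn [0.66560668 0.06610374] [ 0.68673492 -0.04119204] 0.10935624181681183
yaw btn 0.194428348508501
head [[0.7039, 0.134], [0.748, -0.09], [0.6752, -0.1024], [0.6272, 0.1179]] centre [0.68858744 0.01484617] btn mid [0.6761708  0.01245585]
0.22831254864653347 0.19409735102375428
0.22545013170196654 0.21445996502066378
lipL [-0.11210807 -0.00997942]
lipR [-0.11113988 -0.10092076]
LlipL [-0.11451353  0.09951073]
LlipR [-0.11328211  0.00834242]
phone front [-0.05761239 -0.0206478 ]
phone front [-0.05712168 -0.09185209]
lip [ 0.58977993 -0.06112553]
[336.57695227 241.15941217]
[293.80088025 269.10361151]
[263.35155741 257.26789608]
0.1
```

Run:
```python
from h import *
from bench import bot
Y=0.197
bot.close()
bot.movep([0.6867,-0.0412,0.323],[np.pi,0,Y])
s=bot.sense();c=bot.read_camera("wrist");c["s"]={k:s[k] for k in("position","eef_rot")}
pickle.dump(c,open("w1.pkl","wb"))
cv2.imwrite("pics/w1.png",c["pixels"][...,::-1])
print(s["time"],s["position"],s["eef_rot"],s["grip_width"],s["contact_force"],c["vertical_fov"],c["cx"],c["cy"],np.round(c["mount"],4).tolist())
from scipy.spatial.transform import Rotation as Ro
E=np.eye(4);E[:3,:3]=Ro.from_euler("xyz",s["eef_rot"]).as_matrix();E[:3,3]=s["position"];E=E@np.array(c["mount"])
f=240/np.tan(np.radians(c["vertical_fov"])/2)
for n,p in dict(br=(.6867,-.0412,.09),bl=(.6656,.0661,.09),lip=(.5898,-.0611,.035),tip=(*s["position"][:2],s["position"][2]-.173)).items():
    q=E[:3,:3].T@(np.array(p)-E[:3,3]);r=np.hypot(*q[:2]);th=np.arctan2(r,q[2]);print(n,c["cx"]+f*th*q[0]/r,c["cy"]+f*th*q[1]/r)
```

```text
3.4833 [ 0.68656928 -0.04245365  0.32331748] [ 3.14108227e+00 -2.36349881e-04  1.95304066e-01] -0.00014819796801060056 [ 0.65863428 -0.01815941  0.82879955] 65.70646984690485 318.6228881859573 238.36021651034773 [[-0.0004, -0.9496, -0.3136, 0.0798], [1.0, -0.0005, 0.0004, 0.0002], [-0.0005, -0.3136, 0.9496, 0.0317], [0.0, 0.0, 0.0, 1.0]]
br 315.917380803484 259.3016294073323
bl 142.61644763086332 257.6589338632407
lip 317.56170776835944 345.56827720983205
tip 317.9113812763808 310.8597322345544
```

View pics/w1.png

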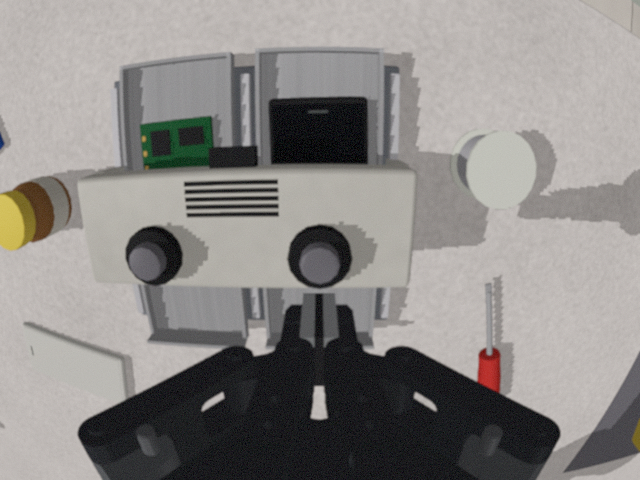

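The wrist view shows the right cap at (319,263), against a predicted (316,259), so it is about 2 mm off. The phone is in the right tray and the right lip is at about (320,343). I'll correct for this and press.

Run:
```python
from h import *
from bench import bot
T=bot.tips_ahead
def st(n):
    s=bot.sense();print(n,round(s["time"],2),"tip",np.round(s["position"]-[0,0,T],4),"F",np.round(s["contact_force"],2))
x,y=.685,-.043
bot.move_l([x,y,.097+T]);st("above")
r=bot.move_l([x,y,.0815+T],feed=.02,stop_force=18);print(r);st("down")
bot.hold(.3);st("held")
c=bot.read_camera("scene");cv2.imwrite("pics/press.png",cv2.resize(c["pixels"][190:310,220:420,::-1],None,fx=4,fy=4,interpolation=cv2.INTER_CUBIC))
bot.move_l([x,y,.15+T]);st("up")
```

```text
above 4.03 tip [ 0.6848 -0.0433  0.097 ] F [ 0.03 -0.03  0.47]
True
down 4.69 tip [ 0.6853 -0.043   0.0884] F [-1.02 -0.67  3.88]
held 4.99 tip [ 0.6853 -0.043   0.0881] F [-1.41 -0.31  5.2 ]
up 5.61 tip [ 0.6849 -0.043   0.149 ] F [-1.08  0.05 -0.86]
```

View pics/press.png

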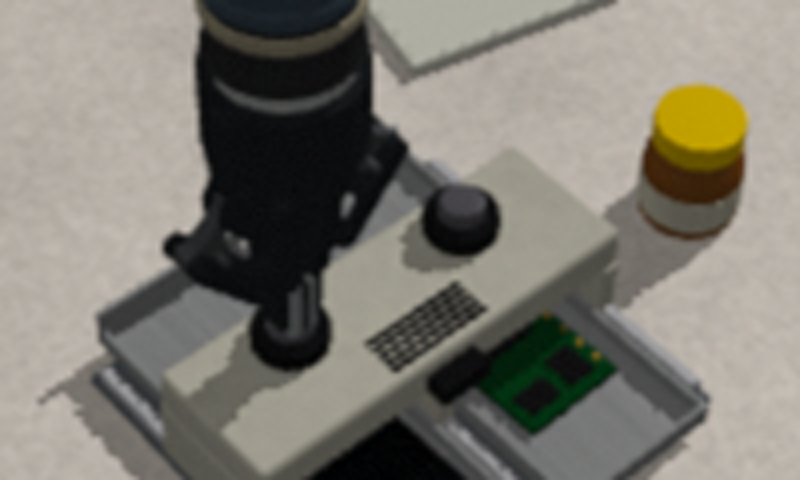

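The fingertips are on the right cap, but the stop tripped early, at tip height 0.088. I'll press again in small steps and watch the force.

Run:
```python
from h import *
from bench import bot
T=bot.tips_ahead
x,y=.685,-.043
bot.move_l([x,y,.095+T]);f0=bot.sense()["contact_force"][2]
for z in np.arange(.092,.0795,-.001):
    bot.move_l([x,y,z+T],feed=.02);bot.hold(.1)
    s=bot.sense();F=s["contact_force"][2]-f0
    print(round(s["time"],2),"cmd",round(z,4),"tip",np.round(s["position"]-[0,0,T],4),"F",round(F,2))
    if F>20: break
bot.hold(.2);bot.move_l([x,y,.15+T]);print(bot.sense()["time"])
```

```text
6.53 cmd 0.092 tip [ 0.6854 -0.0431  0.093 ] F 0.05
6.88 cmd 0.091 tip [ 0.6854 -0.0431  0.0915] F 0.64
7.22 cmd 0.09 tip [ 0.6852 -0.0431  0.0903] F 0.72
7.58 cmd 0.089 tip [ 0.6851 -0.0431  0.0892] F 1.28
7.92 cmd 0.088 tip [ 0.6851 -0.043   0.0882] F 2.53
8.28 cmd 0.087 tip [ 0.6851 -0.043   0.0881] F 4.85
8.62 cmd 0.086 tip [ 0.685 -0.043  0.088] F 7.31
8.97 cmd 0.085 tip [ 0.6849 -0.043   0.088 ] F 10.17
9.32 cmd 0.084 tip [ 0.6849 -0.043   0.0879] F 13.58
9.68 cmd 0.083 tip [ 0.6848 -0.0429  0.0879] F 15.28
10.03 cmd 0.082 tip [ 0.6847 -0.0429  0.0878] F 18.43
10.38 cmd 0.081 tip [ 0.6847 -0.0429  0.0877] F 20.58
11.1833
```

The tip hits a hard stop at 0.088, not the 0.084 expected with the cap fully down. The closed fingers (about 22 × 14) probably overhang the 24 mm cap and rest on the housing rim. I'll tilt the tool so only the near tip edge bears on the cap centre.

Run:
```python
from h import *
from bench import bot
from scipy.spatial.transform import Rotation as Ro
T=bot.tips_ahead;Y=.197;o=[np.pi,-.5,Y]
e=np.array([-.010,0,T]);R=Ro.from_euler("xyz",o).as_matrix()
tcp=lambda z:np.array([.685,-.043,z])-R@e
def st(n):
    s=bot.sense();q=Ro.from_euler("xyz",s["eef_rot"]).as_matrix()@e+s["position"];print(n,round(s["time"],2),"edge",np.round(q,4),"F",np.round(s["contact_force"],2))
bot.movep(tcp(.115),o);st("above")
s=bot.sense();c=bot.read_camera("wrist")
cv2.imwrite("pics/w2.png",c["pixels"][...,::-1])
bot.move_l(tcp(.094),feed=.08);bot.hold(.1);st("near")
for z in(.090,.087,.085,.083,.081):
    bot.move_l(tcp(z),feed=.02);bot.hold(.1);st(z)
bot.hold(.3);st("held")
c=bot.read_camera("scene");cv2.imwrite("pics/press2.png",cv2.resize(c["pixels"][230:300,250:350,::-1],None,fx=8,fy=8,interpolation=cv2.INTER_CUBIC))
```

```text
above 11.9 edge [ 0.6842 -0.0429  0.1136] F [ 0.08  0.84 -0.06]
near 12.47 edge [ 0.6851 -0.0429  0.0938] F [ 0.48 -0.42  0.13]
0.09 12.92 edge [ 0.6856 -0.0431  0.0909] F [-0.22  0.22  1.79]
0.087 13.32 edge [ 0.6856 -0.0431  0.0877] F [0.38 0.37 3.43]
0.085 13.67 edge [ 0.6858 -0.0431  0.0868] F [-2.62  0.22  7.34]
0.083 14.02 edge [ 0.686  -0.0431  0.0865] F [-8.24 -0.24 13.89]
0.081 14.37 edge [ 0.6861 -0.0431  0.0862] F [-13.51   0.52  19.71]
held 14.67 edge [ 0.6861 -0.0431  0.0863] F [-13.84   0.75  20.88]
```

View pics/w2.png

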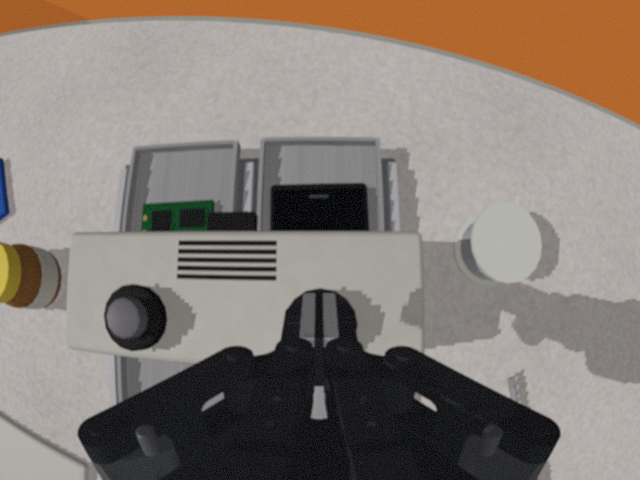

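The force rose to about 3.4 N and then hit a hard stop, which could be the button's end stop if the shut tips reach lower than `tips_ahead` says. A touch on the bare bench in front of the lamp will check that tip height.

Run:
```python
from h import *
from bench import bot
from scipy.spatial.transform import Rotation as Ro
T=bot.tips_ahead;Y=.197
R=Ro.from_euler("xyz",[np.pi,-.5,Y]).as_matrix()
bot.move_l(np.array([.685,-.043,.12])-R@np.array([-.01,0,T]))
bot.movep([.51,-.08,.06+T],[np.pi,0,Y])
bot.move_l([.51,-.08,.014+T]);bot.hold(.1)
f0=bot.sense()["contact_force"][2]
for z in(.008,.005,.003,.001,-.001,-.003):
    bot.move_l([.51,-.08,z+T],feed=.03);bot.hold(.08)
    s=bot.sense();F=s["contact_force"][2]-f0;print(round(s["time"],2),z,"tip",round(s["position"][2]-T,4),"F",round(F,2))
    if F>4:break
bot.move_l([.51,-.08,.06+T]);print(bot.sense()["time"])
```

```text
16.9 0.008 tip 0.0081 F -0.42
17.23 0.005 tip 0.0049 F -0.74
17.57 0.003 tip 0.0029 F -1.17
17.9 0.001 tip 0.0009 F -0.3
18.23 -0.001 tip 0.0001 F 5.49
18.7917
```

View pics/press2.png

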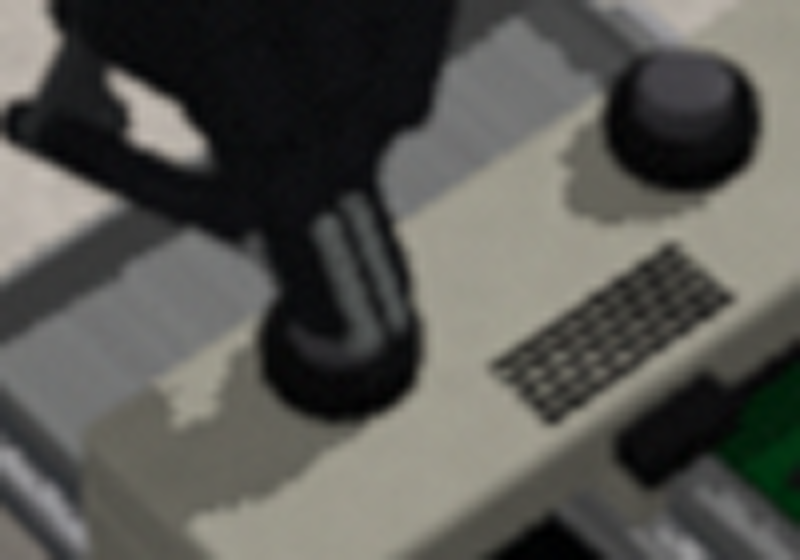

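The bench touch reads 0.000, so the tip height is right and the button only went partway: the housing rim stopped the fingers. In press2 the fingers sit off to one side of the cap, so I'll locate the cap again using all three views.

Run:
```python
from h import *
d=pickle.load(open("cams.pkl","rb"));w=pickle.load(open("w1.pkl","rb"))
k=lambda im,u,v,n,s:cv2.resize(cv2.convertScaleAbs(im[v-n:v+n,u-n:u+n,::-1],alpha=2.2),(2*n*s,2*n*s),interpolation=cv2.INTER_CUBIC)
a=k(d["scene"]["pixels"],292,272,20,10);b=k(w["pixels"],319,258,40,5)
cv2.imwrite("pics/cmp.png",np.hstack([a,b]))
```

```text
(no output)
```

View pics/cmp.png

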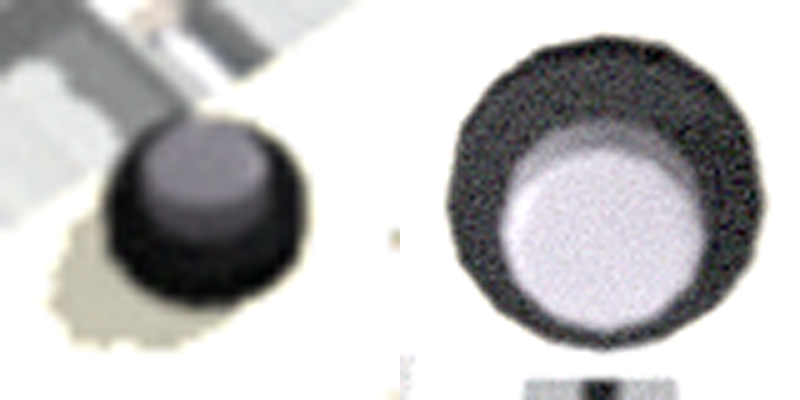

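Cap top centre: scene (292.5,268.0), wrist (320,265.6), top about (358.1,217.1). Next I triangulate.

```bash
cat >> h.py <<'E'
from scipy.spatial.transform import Rotation as Ro
def fish(c,s,p):
    E=np.eye(4);E[:3,:3]=Ro.from_euler("xyz",s["eef_rot"]).as_matrix();E[:3,3]=s["position"];E=E@np.array(c["mount"])
    f=240/np.tan(np.radians(c["vertical_fov"])/2)
    q=E[:3,:3].T@(np.array(p)-E[:3,3]);r=np.hypot(*q[:2]);th=np.arctan2(r,q[2]);return np.array([c["cx"]+f*th*q[0]/r,c["cy"]+f*th*q[1]/r])
E
python3 - <<'E'
from h import *
from scipy.optimize import least_squares
d=pickle.load(open("cams.pkl","rb"));w=pickle.load(open("w1.pkl","rb"))
T=np.array([250+432.5/4,148+276.5/4]);S=np.array([292.1,267.6]);W=np.array([319.8,265.3])
rt=lambda p:(proj(d["top"],p)-T)*2.0;rs=lambda p:(proj(d["scene"],p)-S)*1.9;rw=lambda p:(fish(w,w["s"],p)-W)*.6
for n,fs in dict(all=(rt,rs,rw),ts=(rt,rs),sw=(rs,rw),tw=(rt,rw)).items():
    q=least_squares(lambda p:np.hstack([f(p) for f in fs]),[.685,-.043,.09]);print(n,np.round(q.x,4),"res mm",np.round(q.fun,1))
for n,fs in dict(all=(rt,rs,rw),t=(rt,),s=(rs,),w=(rw,)).items():
    q=least_squares(lambda p:np.hstack([f([*p,.09]) for f in fs]),[.685,-.043]);print("z.09",n,np.round(q.x,4))
E
```

```text
all [ 0.6854 -0.0428  0.0942] res mm [ 2.1  0.6  1.1 -0.1 -1.  -0.5]
ts [ 0.6854 -0.0422  0.0937] res mm [1.4 0.7 1.7 0. ]
sw [ 0.6851 -0.0438  0.0943] res mm [0.1 0.  0.  0.1]
tw [ 0.6858 -0.0422  0.0955] res mm [ 1.6  0.1 -1.6 -0.4]
z.09 all [ 0.6844 -0.0427]
z.09 t [ 0.6867 -0.0412]
z.09 s [ 0.6819 -0.0423]
z.09 w [ 0.6834 -0.0442]
```

Every pair of views puts the up cap at z ≈ 0.094, which would make the 0.088 stop the true end of travel. I'll check the left button and the head top (nominal 0.072) the same way, using data already saved.

Run:
```python
from h import *
from scipy.optimize import least_squares
d=pickle.load(open("cams.pkl","rb"));w=pickle.load(open("w1.pkl","rb"))
def tri(n,T,S,W):
    fs=[]
    if T is not None:fs.append(lambda p:(proj(d["top"],p)-T)*2)
    if S is not None:fs.append(lambda p:(proj(d["scene"],p)-S)*1.9)
    if W is not None:fs.append(lambda p:(fish(w,w["s"],p)-W)*.6)
    q=least_squares(lambda p:np.hstack([f(p) for f in fs]),[.685,0,.08]);print(n,np.round(q.x,4),np.round(q.fun,1))
t=lambda X,Y:np.array([250+(X-1.5)/4,148+(Y-1.5)/4])
tri("left btn",t(213,325),np.array([335.4,240.8]),np.array([147.5,263]))
# head corners top/wrist: (rear-right),(front-right),(front-left),(rear-left)
tri("head rr",t(525,160),None,np.array([414,169]));tri("head fr",t(555,305),None,np.array([409,287]))
tri("head rl",t(73,255),None,np.array([80,178]));tri("head fl",t(108,410),None,np.array([96,281]))
# scene corner far-left rear of head from press.png (617,240)/4,(510,150)/4
tri("head rl ts",t(73,255),np.array([220+617/4,190+236/4]),None)
tri("head fl ts",t(108,410),np.array([220+510/4,190+150/4]),None)
```

```text
left btn [0.6643 0.0644 0.0907] [ 1.8  1.3  0.2  0.  -1.8 -1.5]
head rr [ 0.7483 -0.0902  0.0703] [-0.1  0.1  0.1 -0. ]
head fr [ 0.6746 -0.1027  0.0795] [ 1.5 -0.6 -1.8  0.1]
head rl [0.7043 0.1338 0.0657] [ 0.5  0.8 -0.7 -1. ]
head fl [0.6273 0.1176 0.0686] [ 0.4  0.3 -0.5 -0.4]
head rl ts [0.7042 0.1334 0.0675] [ 0.8  0.5  1.  -0.1]
head fl ts [0.6274 0.1175 0.0668] [ 0.6  0.3  0.7 -0. ]
```

The heights don't settle it. A cleaner press with averaged forces will show where the spring starts (0.094 or 0.090), and scene frames will compare the cap up and down.

Run:
```python
from h import *
from bench import bot
T=bot.tips_ahead;Y=.197;x,y=.6848,-.043
def F(n=6):
    a=[];
    for _ in range(n):
        s=bot.sense();a.append(s["contact_force"]);bot.hold(.03)
    return np.round(np.mean(a,0),2),np.round(np.std(a,0)[2],2),np.round(s["position"]-[0,0,T],4),round(s["time"],2)
def shot():
    return np.mean([bot.read_camera("scene")["pixels"][240:300,262:322].astype(float) for _ in range(3)],0)
bot.move_l([.51,-.08,.14+T],feed=.3)
bot.movep([x,y,.13+T],[np.pi,0,Y]);bot.move_l([x,y,.0975+T]);bot.hold(.1);print(*F());A=shot()
for z in(.093,.091,.0895,.0885):
    bot.move_l([x,y,z+T],feed=.02);print(z,*F())
bot.move_l([x,y,.084+T],feed=.03);print(.084,*F());B=shot()
bot.move_l([x,y,.12+T],feed=.2)
k=lambda a:cv2.resize(np.clip(a*2.2,0,255).astype(np.uint8)[...,::-1],None,fx=6.6,fy=6.6,interpolation=cv2.INTER_CUBIC)
cv2.imwrite("pics/ab.png",np.hstack([k(A),k(B)]));print(bot.sense()["time"])
```

```text
[ 0.44 -0.14  0.15] 0.43 [ 0.685  -0.0431  0.0991] 20.59
0.093 [ 0.67 -0.26  1.52] 0.45 [ 0.685  -0.043   0.0933] 21.32
0.091 [1.65 0.1  2.33] 0.41 [ 0.6849 -0.043   0.0913] 21.77
0.0895 [1.82 0.38 3.42] 0.43 [ 0.685  -0.043   0.0898] 22.22
0.0885 [ 2.54 -0.21  3.53] 0.37 [ 0.685  -0.043   0.0887] 22.67
0.084 [-2.58  0.98 14.16] 0.59 [ 0.6847 -0.0429  0.0879] 23.17
23.6833
```

View pics/ab.png

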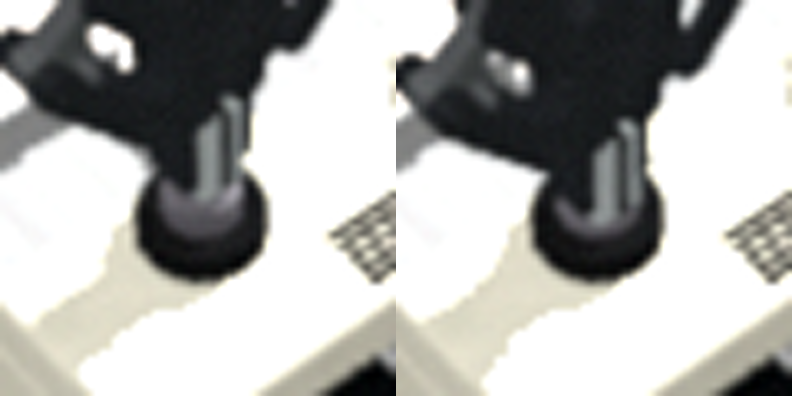

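The spring force rises from about 0 near 0.095 to about 3.5–4 N at 0.088, then goes rigid. That is about 6 mm of travel, and the right frame shows the cap sunk flush with the housing, so the button was fully pressed. The lamp seems to stand about 4 mm higher than nominal in the robot's reading. Now I'll hook the right tray, with the tip at z = 0.024, which works for either height.

Run:
```python
from h import *
from bench import bot
T=bot.tips_ahead;Y=.197;u=np.array([-np.cos(Y),-np.sin(Y),0])
P0=np.array([.6165,-.0572,0])
p=lambda s,z:P0+u*s+[0,0,z+T]
def st(n):
    s=bot.sense();q=s["position"]-[0,0,T];print(n,round(s["time"],2),"s",round((q-P0)@u,4),"z",round(q[2],4),"Fu",round(s["contact_force"]@u,2),"Fz",round(s["contact_force"][2],2))
bot.move_l(p(0,.11),feed=.2);st("above")
print(bot.move_l(p(0,.024),feed=.12,stop_force=15));bot.hold(.1);st("in")
bot.move_l(p(.014,.024),feed=.03);st("lip")
bot.move_l(p(.13,.024),feed=.06);st("pulled")
print(bot.move_l(p(.155,.024),feed=.03,stop_force=9));st("stop?")
bot.hold(.15);st("held")
c=bot.read_camera("top");cv2.imwrite("pics/top2.png",cv2.resize(c["pixels"][148:338,230:420,::-1],None,fx=3.15,fy=3.15,interpolation=cv2.INTER_CUBIC))
```

```text
above 24.18 s 0.0007 z 0.108 Fu 0.01 Fz 0.08
False
in 25.15 s -0.0008 z 0.0256 Fu 0.07 Fz -0.02
lip 25.77 s 0.0142 z 0.024 Fu -0.3 Fz -0.15
pulled 27.85 s 0.1299 z 0.024 Fu -1.67 Fz -0.77
True
stop? 28.43 s 0.1452 z 0.024 Fu -1.0 Fz 0.68
held 28.57 s 0.145 z 0.0236 Fu -0.63 Fz 1.4
```

View pics/top2.png

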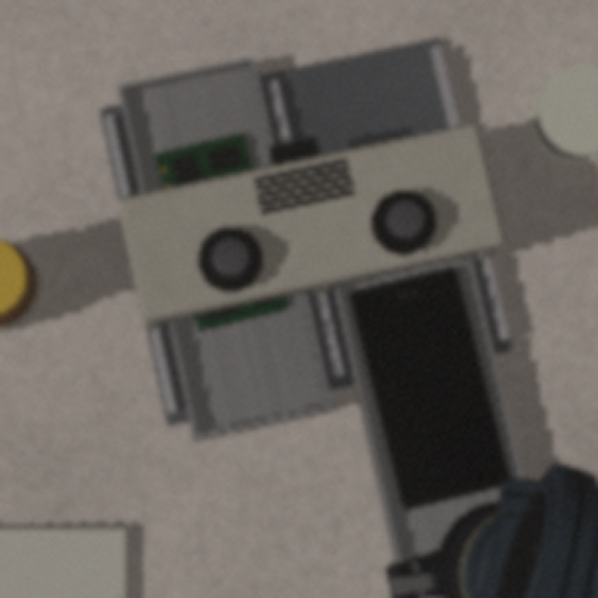

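The phone is riding in the drawn-out tray, in place, and the board and left tray haven't moved. I'll push gently to confirm the stop, then back off.

Run:
```python
from h import *
from bench import bot
T=bot.tips_ahead;Y=.197;u=np.array([-np.cos(Y),-np.sin(Y),0])
P0=np.array([.6165,-.0572,0])
p=lambda s,z:P0+u*s+[0,0,z+T]
def st(n):
    s=bot.sense();q=s["position"]-[0,0,T];print(n,round(s["time"],2),"s",round((q-P0)@u,4),"Fu",round(s["contact_force"]@u,2))
bot.move_l(p(.149,.024),feed=.02);bot.hold(.1);st("a")
bot.move_l(p(.152,.024),feed=.02);bot.hold(.1);st("b")
bot.move_l(p(.133,.026),feed=.05);st("off")
bot.move_l(p(.133,.13),feed=.2);bot.hold(.2);st("up")
c=bot.read_camera("top");cv2.imwrite("pics/top3.png",cv2.resize(c["pixels"][148:338,170:420,::-1],None,fx=3.15,fy=3.15,interpolation=cv2.INTER_CUBIC))
```

```text
a 29.09 s 0.1467 Fu -11.52
b 29.49 s 0.1478 Fu -17.32
off 30.02 s 0.1332 Fu -0.13
up 30.89 s 0.1337 Fu 0.04
```

```bash
python3 -c "
from bench import bot
print(bot.close_job())"
```

```text
the job is handed in; nothing more can be done
None
```

View pics/top3.png

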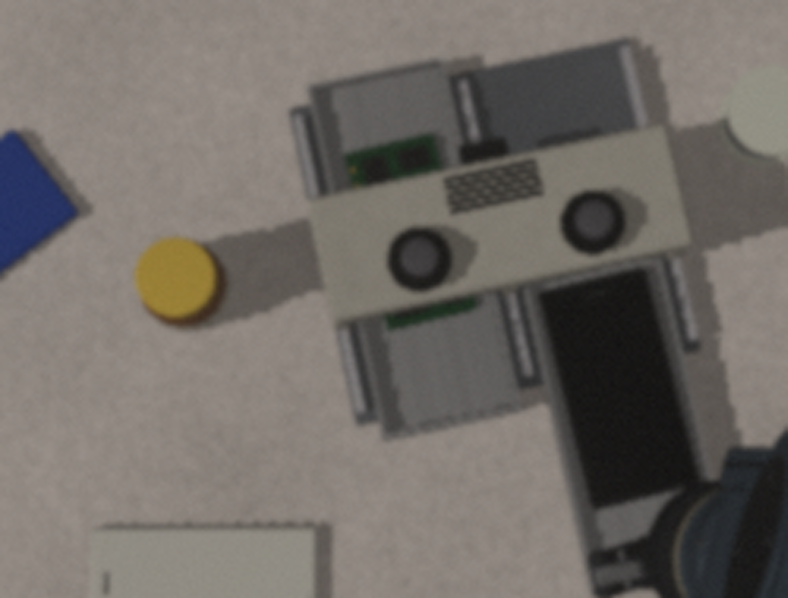

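I pressed the right button, above the phone's bay, all the way down, then hooked the right tray's lip and drew the tray out to its stop. I handed the job in at about 31 s, with the arm clear of everything.

- **Button:** I pressed this same button four times, because the first depth readings looked short. In the last press the force rose over about 6 mm to roughly 3.5–4 N, then went rigid, and the picture shows the cap sunk flush. The end stop read 0.088 m, not the 0.084 m implied by the given sizes. A touch on bare bench showed the tip height was right, so this 4 mm disagreement is unexplained.
- **Tray:** it drew out about 0.13 m to a firm stop: a further push raised the force to 17 N with only about 1 mm of give per step.
- **Surroundings:** the last picture shows the phone riding in place on the tray. The board, the left tray, the left button and the jar look undisturbed. The spool is only partly in that picture, and I did not check the screwdriver again.

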